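Set a lattice pattern to the scribed line and clamp it

ROBOT

A 6-joint arm with a two-finger parallel gripper is mounted at the origin on the work surface. World frame = base frame: x ahead of the robot, y to its left, z up, the work surface at z = 0. Lengths are in mm, angles in rad, forces in N, time in s.
With the tool pointing down it reaches from about 400 to 825 mm from the base axis. Payload 7 kg.
Tool frame: the origin (TCP) lies on the centre line of the jaws, within the pads' length; the fingertips stand 19 mm ahead of it and the grasp point (between the pads) is the TCP (r.tips_ahead is the distance from the TCP to the fingertips, in mm); z points along the fingers, y is the direction in which the jaws open and shut (so a half turn about z gives the same grasp; the last joint's range is limited). The gripper opens to 88 mm and grips with 3 to 60 N. Pads are 19 mm wide; open, the fingers measure 130 mm over their backs; the gripper's body (78 mm by 193 mm) begins 47 mm behind the grasp point.
Start: joints at [-0.959, 0.359, 0.012, 0, -1.224, -0.288], TCP at [214.739, -639.908, 245.561] pointing down, gripper open.
Joint ranges: [-3.07, 3.07], [-1.43, 2.12], [-1.02, 1.25], [-3.03, 1.67], [-3.05, -0], [-3.03, 3.03]. Speed limits (rad/s): [2.39, 2.39, 3.01, 3.14, 3.14, 3.14].

INTERFACE

Orientations are given as a unit quaternion [x, y, z, w].
In Python, from rig import r, cams gives the robot as it stands. The module is installed in compiled form; this text tells all that it offers.
- The arm moves only by the shell command python3 -m inch 'ROWS' [OPENING]. ROWS is JSON, a list of rows, each an object with "dp": the shift along the tool's x, y, z in units of 25 mm (1.0 is 25 mm), a list of three; "delta_rot": the turn, a rotation vector about the tool's x, y, z in units of 8 degrees (1.0 is 8 degrees), a list of three. In form: [{"dp": [dx, dy, dz], "delta_rot": [ax, ay, az]}, ...]. A call has 1 to 12 rows; each row is the pose to reach, as a shift and turn from the pose measured when the call began, along the tool's axes at that moment; what a row does not reach only later rows make up. A row lasts 1/10 s, in which the tool goes at most 50 mm and 8.59 degrees, less where a joint would pass 70% of its speed; a pose out of reach is approached as far as the arm can. A call with a gripper value outside its range is refused whole. OPENING is the closure, from 0 (fully open) to 1 (shut), set as the call begins (- or left out, the last holds). The fingers move at their own pace and stop on an object; the grip force is fixed at half the most. Time passes only in rows, so rows that repeat a pose let the fingers close. It gives the time, the measured TCP pose, the force and the opening at its end, in the units of the state.
- r.read_state(): the state, without advancing time (a new reading comes with each control period).
- cams.read_camera(name): name is "scene" or "top" or "wrist"; returns the picture (480x640x3 uint8, blue, green, red); there is no depth.
- cams.get_calibration(name): a dict with "camera_matrix" (3x3 intrinsics, pixels), "R" (3x3) and "t" (3): a world point X has camera coordinates R X + t; the wrist camera has in their place "hand_eye" (4x4, takes a point from camera to tool coordinates, whose origin is the TCP and whose axes are the flange's). Camera axes: x right, y down, z forward; pixel columns grow to the right and rows downward; lengths in mm; the calibration is good to about 2 mm. The wrist camera is an equidistant fisheye: a pixel r from the principal point sees the ray r / f radians off the axis. A picture is of the moment at which its call begins: read the wrist's pose just before it. get_calibration takes no time and is no camera call.
- r.sign_off(): hands the job in, once; it reports no verdict.
The state is a dict: "time": time; "joint_positions": joint angles; "qd": joint speeds; "effort": joint torques, N m; "position": TCP position; "ee_rot": TCP orientation; "ft_force": force on the tool from outside, world axes, zero at the start; "moment": the same for the moment, N m; "finger_gap": finger opening in mm.
Only numpy, scipy, OpenCV 4.12 (cv2) and the standard library are available. Lean on these libraries where they do the work, as an engineer would, in place of code of your own. Each camera call takes 0.05 s, during which the arm holds its last target.

TASK

Slide the olive lattice pattern along the dark assembly plate until its whole front edge meets the white scribed line, square to it; do not lift it off the plate or run it past the line. Then tip the red hold-down arm over so that it lies flat on the pattern, which must stay on the line. Leave the other things on the bench where they are.

Things in the scene. Friction and masses are not known exactly. Their poses are not given: they have to be found in the camera images.
- plate: dark steel assembly plate fixed to the bench, 320 (its x) x 250 (its y) x 12 mm, origin at the centre of its underside on the bench; flat, with no guides or stops. Its +x (away from the robot) is the direction in which the pattern is to be pushed.
- line: white line scribed straight across the plate's top, 180 mm long (along y), 3.5 mm wide, flush; its centre is what the edge is set to. Origin: the middle of the line on the plate's top (12 mm above the bench). Its axes are parallel to the plate's: x across the line, pointing away from the robot, y along it. It lies 65 to 100 mm beyond the plate's centre.
- frame: loose olive lattice pattern lying flat on the plate, 110 (x) x 120 (y) x 20 mm high: two 16 mm cross rails at front and back joined by five slats 12 mm wide along x, 27 mm apart, with open slots 15 mm wide between them. About 0.25 kg; it slides at about 1 to 3 N. Origin: centre of its underside. +x points to its front edge (the one that must meet the line, 55 mm ahead of the origin); its back edge is 55 mm behind.
- front_left (a point): lower corner of the pattern's front edge at its own +y end (60 mm from the middle)
- front_right (a point): lower corner of the pattern's front edge at its own -y end (60 mm from the middle)
- holddown (a joint): angle of the hold-down arm: 0 when the arm is level and lies on the pattern (its underside 32 mm above the bench), growing as it swings up and outwards (to the plate's +y side), stop at 1.8. It starts standing open at 1.55 to 1.75, just past upright, and stays there. Tipped inwards to below about 1.0 it sinks the rest of the way slowly by its own weight, about 1 N at the ball; with no pattern under it, it sinks to -0.12.
- holddown_hinge (a point): centre of the hinge pin of the hold-down, 38 mm above the bench at the left (+y) side of the plate, 55 mm beyond and 107 mm left of the plate's centre. The pin runs along the plate's x. The post is 44 x 30 mm at its foot and reaches 48 mm above the bench.
- holddown_ball (a point): centre of the black ball, 26 mm in diameter, at the end of the red hold-down arm. With the arm at 0 it is 115 mm from the pin towards the plate's -y and 35 mm above the pin. The red arm is 16 mm wide, 12 mm thick and 85 mm long, then a thin rod leads to the ball.
- pattern_a: olive-green bracket pattern: foot 50 x 34 x 7 mm under a ring of 36 mm outside diameter with level axis, 51 mm tall overall. Origin: centre of its underside. Bystander, standing on the far right corner of the plate, beyond the line.
- pattern_b: olive-green bracket pattern: foot 50 x 34 x 7 mm under a ring of 36 mm outside diameter with level axis, 51 mm tall overall. Origin: centre of its underside. Bystander, on the bench to the right.
- pattern_c: olive-green bracket pattern: foot 50 x 34 x 7 mm under a ring of 36 mm outside diameter with level axis, 51 mm tall overall. Origin: centre of its underside. Bystander, in the shallow metal tray on the right (300 x 220 x 25 mm).
- pattern_d: olive-green bracket pattern: foot 50 x 34 x 7 mm under a ring of 36 mm outside diameter with level axis, 51 mm tall overall. Origin: centre of its underside. Bystander, in the same tray.
- iron: bystander: wax iron with yellow handle, lying along its x, 26 mm thick, 255 mm long, on the left. Origin: on its underside, 140 mm from the handle's end.
- jar: bystander: amber jar, 64 mm in diameter, 80 mm tall, on the left. Origin: centre of its underside.
- brush: bystander: brush lying on the bench on the left.
Not all that is in view belongs to the job. What is shaped like the frame but pink is not meant.

How it is judged (in metres and radians):
On the way:
1. the pattern rests with both front corners on the line, the hold-down still up (x of front_left in the frame of line between -0.0035 and 0.0035 m and x of front_right in the frame of line between -0.0035 and 0.0035 m and angle between frame's own z axis and vertical below 0.06 rad and z of frame in the frame of plate below 0.016 m and linear speed of frame below 0.01 m/s and value of joint holddown above 0.6 rad), for 0.3 s.
At the end, for the whole second after the job is handed in: Both corners of the pattern's front edge lie within 3.5 mm of the line's centre (measured across the line), the pattern lies flat on the plate at rest, and the hold-down arm lies level on it (angle within 0.05 rad of 0) (x of front_left in the frame of line between -0.0035 and 0.0035 m and x of front_right in the frame of line between -0.0035 and 0.0035 m and angle between frame's own z axis and vertical below 0.06 rad and z of frame in the frame of plate below 0.016 m and value of joint holddown between -0.05 and 0.05 rad and linear speed of frame below 0.01 m/s); the robot touches nothing.
It fails at once if the whole front edge of the pattern is run more than 10 mm past the line (x of each of front_left, front_right in the frame of line above 0.01 m).
It fails at once if the pattern is lifted more than 12 mm off the plate (z of frame in the frame of plate above 0.024 m).
It fails at once if another thing on the bench is moved by more than 20 mm (distance of any of pattern_a, pattern_b, pattern_c, pattern_d, iron, jar, brush from where it was at the start of the episode above 0.02 m).
It also fails if it takes over 48 s, if anything falls off the work surface, if the arm or the gripper's body presses on something with over 40 N, if the wrist force passes 120 N, or if a joint passes its speed limit or range.

## Working session

There is one attempt and no reset: what is moved stays moved. The work goes in short steps, Python scripts to look and compute and a shell command to move; the robot and the scene stay as the last step left them, time stands still between calls to the robot, and variables do not carry over. Pictures are saved under pics/ and viewed, and the job is handed in when it is done.

```bash
mkdir -p pics
python3 - <<'E'
from rig import r,cams
import cv2,numpy as np
print(r.read_state())
for n in ("scene","top","wrist"):
    cv2.imwrite(f"pics/{n}0.png",cams.read_camera(n)); print(n,cams.get_calibration(n))
print(r.tips_ahead)
E
```

```text
{'time': 0.0, 'joint_positions': array([-9.58924145e-01,  3.59381382e-01,  1.10598538e-02, -3.67369745e-04,
       -1.22409910e+00, -2.88092592e-01]), 'qd': array([ 0.00058382,  0.00044256, -0.00113917,  0.00122767,  0.00048197,
        0.00072398]), 'effort': array([ 1.39874439e-03, -5.82722354e+01,  2.93060035e+01,  6.99756235e+00,
        7.08594176e-03, -2.12913192e-04]), 'position': array([ 214.58254882, -639.49689191,  244.62355203]), 'ee_rot': array([-1.61121785e-01,  9.86934183e-01,  8.06421450e-04, -1.97731037e-04]), 'ft_force': array([-0.89431258, -0.73536979, -0.61467028]), 'moment': array([-0.04263059, -0.05438204, -0.03536304]), 'finger_gap': 87.70466246902643}
scene {'camera_matrix': array([[438.82267479,   0.        , 319.48206942],
       [  0.        , 438.82267479, 239.67079539],
       [  0.        ,   0.        ,   1.        ]]), 'R': array([[ 0.29584364,  0.9551872 ,  0.00969262],
       [ 0.76768644, -0.23170758, -0.59746894],
       [-0.56844883,  0.18419828, -0.80183347]]), 't': array([-124.69014978, -354.12890113, 1404.18440068])}
top {'camera_matrix': array(
[... 196 characters left out ...]
638],
       [-0.98559722, -0.02670464, -0.16698795],
       [ 0.16738471, -0.01336898, -0.98580101]]), 't': array([ -31.14138564,  532.38732082, 1448.01774446])}
wrist {'camera_matrix': array([[371.64829954,   0.        , 322.0003815 ],
       [  0.        , 371.64829954, 238.05419079],
       [  0.        ,   0.        ,   1.        ]]), 'hand_eye': array([[-1.67825682e-03, -9.61417101e-01, -2.75089696e-01,
         7.63517038e+01],
       [ 9.99998562e-01, -1.68086765e-03, -2.26251680e-04,
        -4.90294266e-01],
       [-2.44867137e-04, -2.75089681e-01,  9.61418539e-01,
        -1.38982829e+02],
       [ 0.00000000e+00,  0.00000000e+00,  0.00000000e+00,
         1.00000000e+00]])}
19.0
```

View pics/top0.png

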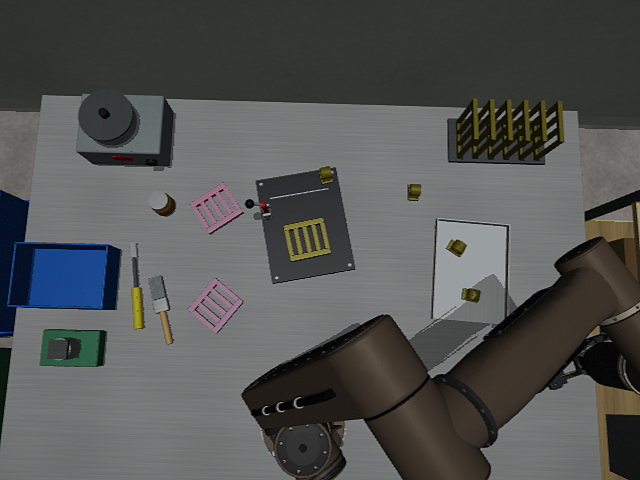

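View pics/scene0.png

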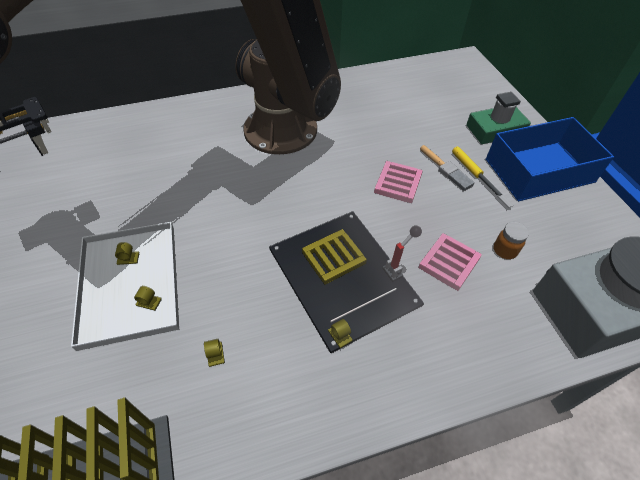

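View pics/wrist0.png

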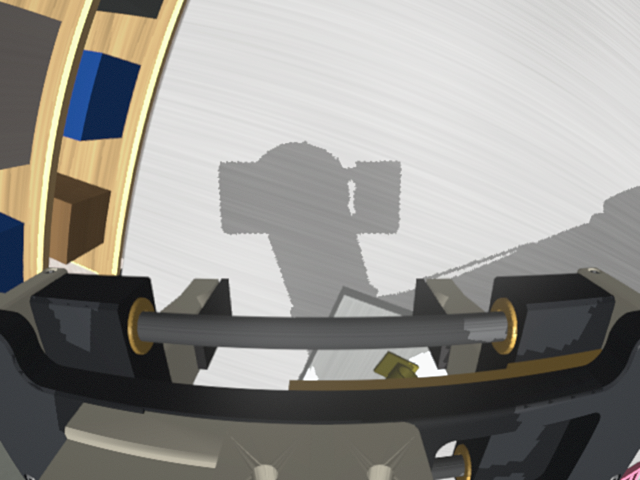

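Candidates in the top view: the olive frame on the plate at (307,240), pink frames at (217,207) and (216,305), and an olive rack at (508,130). I choose (307,240), since it is olive and lies on the dark plate. A close crop will check that.

Run:
```python
import cv2
t=cv2.imread("pics/top0.png");s=cv2.imread("pics/scene0.png")
cv2.imwrite("pics/c1.png",cv2.resize(t[155:295,235:375],None,fx=4.2,fy=4.2,interpolation=cv2.INTER_CUBIC))
cv2.imwrite("pics/c2.png",cv2.resize(s[205:355,260:440],None,fx=4,fy=4,interpolation=cv2.INTER_CUBIC))
```

```text
(no output)
```

View pics/c1.png

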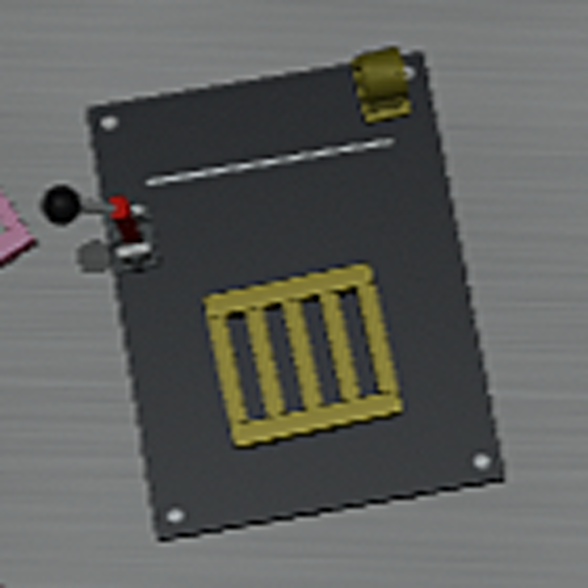

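View pics/c2.png

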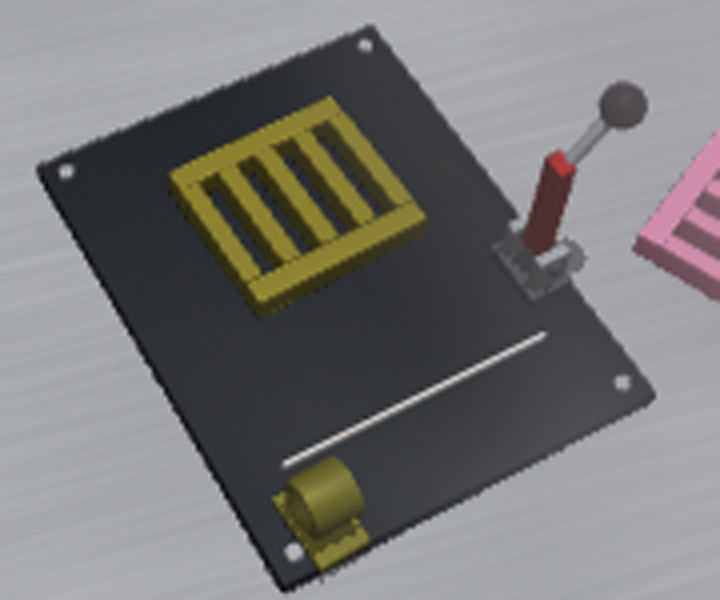

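The crop confirms an olive lattice of five slats on the dark plate. The white line is ahead of it, and the red arm stands on the left.

```bash
cat > h.py <<'E'
import numpy as np,cv2
from scipy.optimize import least_squares
from scipy.spatial.transform import Rotation as Ro
from rig import r,cams
def proj(n,X):
    c=cams.get_calibration(n); X=np.atleast_2d(X)@c["R"].T+c["t"]
    p=X@c["camera_matrix"].T; return p[:,:2]/p[:,2:]
def unproj(n,uv,z):
    c=cams.get_calibration(n); uv=np.atleast_2d(uv)
    d=np.c_[uv,np.ones(len(uv))]@np.linalg.inv(c["camera_matrix"]).T@c["R"]
    o=-c["R"].T@c["t"]; return o+d*((z-o[2])/d[:,2])[:,None]
def rect(p,lx,ly,z):
    c,s=np.cos(p[2]),np.sin(p[2]); q=np.array([[lx,ly],[lx,-ly],[-lx,ly],[-lx,-ly]])
    return np.c_[q@np.array([[c,s],[-s,c]])+p[:2],np.full(4,z)]  # FL FR BL BR
E
python3 - <<'E'
from h import *
T=lambda a:(np.array(a)+.5)/4.2-.5+[235,155]
S=lambda a:(np.array(a)+.5)/4-.5+[260,205]
P={'top':T([(88,107),(424,53),(160,540),(503,480)]),'scene':S([(655,396),(284,590),(372,28),(38,168)])}
F={'top':T([(206,297),(371,265),(237,445),(402,411)]),'scene':S([(425,213),(258,296),(333,98),(170,174)])}
L={'top':T([(148,182),(393,142)]),'scene':S([(545,334),(285,464)])}
def fit(D,lx,ly,z):
    for cs in (['top'],['scene'],['top','scene']):
        f=lambda p:np.concatenate([(proj(n,rect([p[0],p[1],p[2]],lx,ly,z))-D[n]).ravel() for n in cs])
        o=least_squares(f,[650,0,0.1],x_scale=[100,100,1]); print(cs,o.x.round(4),abs(o.fun).max().round(2))
    return o.x
p=fit(P,160,125,12); q=fit(F,55,60,32)
for n in L:
    w=unproj(n,L[n],12);print(n,w.round(1), 'yaw',np.arctan2(-(w[0]-w[1])[0],(w[0]-w[1])[1]))
    c,s=np.cos(p[2]),np.sin(p[2]);print('in plate',((w[:,:2]-p[:2])@np.array([[c,-s],[s,c]])).round(1))
E
```

```text
['top'] [5.795127e+02 8.145600e+00 1.974000e-01] 0.7
['scene'] [5.814736e+02 9.757300e+00 1.981000e-01] 0.77
['top', 'scene'] [5.806686e+02 9.166500e+00 1.980000e-01] 1.02
['top'] [ 5.306825e+02 -4.097000e-01  2.289000e-01] 0.59
['scene'] [5.290925e+02 3.162500e+00 2.331000e-01] 1.24
['top', 'scene'] [5.299809e+02 1.614500e+00 2.314000e-01] 1.7
top [[657.1 115.7  12. ]
 [692.  -61.   12. ]] yaw 0.1952664101365903
in plate [[ 95.9  89.4]
 [ 95.4 -90.7]]
scene [[656.1 117.3  12. ]
 [691.6 -56.9  12. ]] yaw 0.20108132238953014
in plate [[ 95.2  91.2]
 [ 95.8 -86.6]]
```

```bash
cat >> h.py <<'E'
PC=np.array([580.7,9.2]);YAW=0.198
def p2w(x,y): 
    c,s=np.cos(YAW),np.sin(YAW); return PC+np.array([c*x-s*y,s*x+c*y])
def w2p(w):
    c,s=np.cos(YAW),np.sin(YAW); d=np.asarray(w)[:2]-PC; return np.array([c*d[0]+s*d[1],-s*d[0]+c*d[1]])
def goal(x,y,z,yaw=YAW):
    s=r.read_state(); R0=Ro.from_quat(s["ee_rot"]); cy,sy=np.cos(yaw),np.sin(yaw)
    Rt=Ro.from_matrix(np.array([[cy,sy,0],[sy,-cy,0],[0,0,-1]]))
    dp=R0.inv().apply(np.r_[p2w(x,y),z]-s["position"])/25
    print("t",s["time"],"now plate",w2p(s["position"]).round(1),s["position"].round(1),"dp",dp.round(3),"rot",(np.degrees((R0.inv()*Rt).as_rotvec())/8).round(3))
E
python3 -c "
from h import *
goal(-132,2,245);goal(-132,2,245,YAW-1.5)"
```

```text
t 0.15 now plate [-486.5 -564.1] [ 214.6 -639.6  244.8] dp [-1.6908e+01  2.0688e+01  1.7000e-02] rot [ 2.00e-03  1.40e-02 -2.16e+01]
t 0.15 now plate [-486.5 -564.1] [ 214.6 -639.6  244.8] dp [-1.6908e+01  2.0688e+01  1.7000e-02] rot [ 8.0000e-03  6.0000e-03 -1.0857e+01]
```

```bash
python3 -m inch '[{"dp":[-16.9,20.7,0],"delta_rot":[0,0,-10.8]},{"dp":[-16.9,20.7,0],"delta_rot":[0,0,-10.8]},{"dp":[-16.9,20.7,0],"delta_rot":[0,0,-10.8]},{"dp":[-16.9,20.7,0],"delta_rot":[0,0,-10.8]},{"dp":[-16.9,20.7,0],"delta_rot":[0,0,-10.8]},{"dp":[-16.9,20.7,0],"delta_rot":[0,0,-10.8]},{"dp":[-16.9,20.7,0],"delta_rot":[0,0,-10.8]},{"dp":[-16.9,20.7,0],"delta_rot":[0,0,-10.8]},{"dp":[-16.9,20.7,0],"delta_rot":[0,0,-10.8]},{"dp":[-16.9,20.7,0],"delta_rot":[0,0,-10.8]},{"dp":[-16.9,20.7,0],"delta_rot":[0,0,-10.8]},{"dp":[-16.9,20.7,0],"delta_rot":[0,0,-10.8]}]' 0.43; python3 -c "
from h import *
goal(-132,2,245);print(r.read_state()['joint_positions'])"
```

```text
time: 1.35
position: [426.5, -76.4, 245.8]
ee_rot: [0.793, -0.609, -0.0, -0.001]
ft_force: [1.5, 0.4, -0.0]
finger_gap: 50.0
t 1.35 now plate [-168.   -53.6] [426.5 -76.4 245.8] dp [-2.13  -1.578  0.035] rot [-1.1000e-02  3.0000e-03 -1.0794e+01]
[ 0.27999354 -0.05353615 -0.48641648 -0.00141087 -1.13713569 -0.01768577]
```

```bash
python3 -m inch '[{"dp":[-2.13,-1.58,0],"delta_rot":[0,0,-10.8]},{"dp":[-2.13,-1.58,0],"delta_rot":[0,0,-10.8]},{"dp":[-2.13,-1.58,0],"delta_rot":[0,0,-10.8]},{"dp":[-2.13,-1.58,0],"delta_rot":[0,0,-10.8]},{"dp":[-2.13,-1.58,0],"delta_rot":[0,0,-10.8]},{"dp":[-2.13,-1.58,0],"delta_rot":[0,0,-10.8]},{"dp":[-2.13,-1.58,0],"delta_rot":[0,0,-10.8]},{"dp":[-2.13,-1.58,0],"delta_rot":[0,0,-10.8]},{"dp":[-2.13,-1.58,0],"delta_rot":[0,0,-10.8]},{"dp":[-2.13,-1.58,0],"delta_rot":[0,0,-10.8]},{"dp":[-2.13,-1.58,0],"delta_rot":[0,0,-10.8]},{"dp":[-2.13,-1.58,0],"delta_rot":[0,0,-10.8]}]'; python3 -c "
from h import *
goal(-132,2,60);print(r.read_state()['joint_positions'])
cv2.imwrite('pics/w1.png',cams.read_camera('wrist'))"
```

```text
time: 2.55
position: [450.8, -14.8, 245.8]
ee_rot: [0.995, 0.097, 0.0, -0.001]
ft_force: [-0.4, -0.5, -0.2]
finger_gap: 50.3
t 2.55 now plate [-132.1    2. ] [450.8 -14.8 245.8] dp [-1.000e-03  1.200e-02  7.432e+00] rot [-0.01  -0.004 -0.022]
[ 0.40529429 -0.02033064 -0.45491059 -0.00140286 -1.13539912  1.36098381]
```

View pics/w1.png

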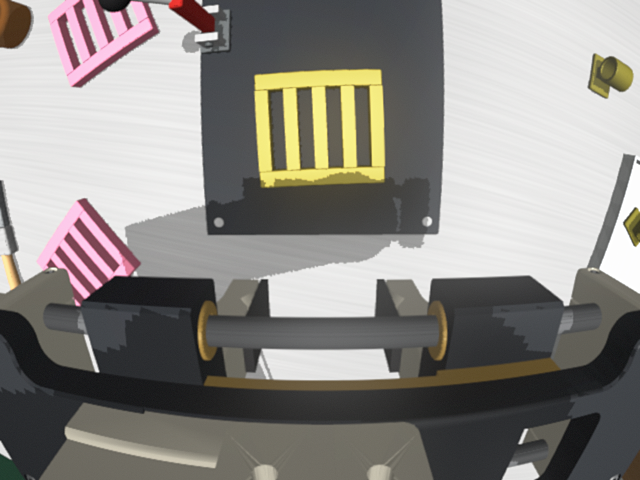

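The wrist view shows the lattice at (320,128) between the fingers' y positions. The red arm is at (195,10). I descend behind the back edge next.

```bash
python3 -m inch '[{"dp":[0,0,2],"delta_rot":[0,0,0]},{"dp":[0,0,4],"delta_rot":[0,0,0]},{"dp":[0,0,6],"delta_rot":[0,0,0]},{"dp":[0,0,7.4],"delta_rot":[0,0,0]},{"dp":[0,0,8],"delta_rot":[0,0,0]},{"dp":[0,0,8.36],"delta_rot":[0,0,0]},{"dp":[0,0,8.36],"delta_rot":[0,0,0]}]'; python3 -c "
from h import *
goal(-120,2,36)
cv2.imwrite('pics/w2.png',cams.read_camera('wrist'));cv2.imwrite('pics/s2.png',cams.read_camera('scene')[200:360,240:440])"
```

```text
time: 3.3
position: [450.5, -14.6, 36.0]
ee_rot: [0.995, 0.096, -0.001, -0.0]
ft_force: [-0.7, 0.6, 0.0]
finger_gap: 49.7
t 3.3 now plate [-132.3    2.2] [450.5 -14.6  36. ] dp [0.492 0.007 0.001] rot [-0.007  0.009 -0.034]
```

View pics/w2.png

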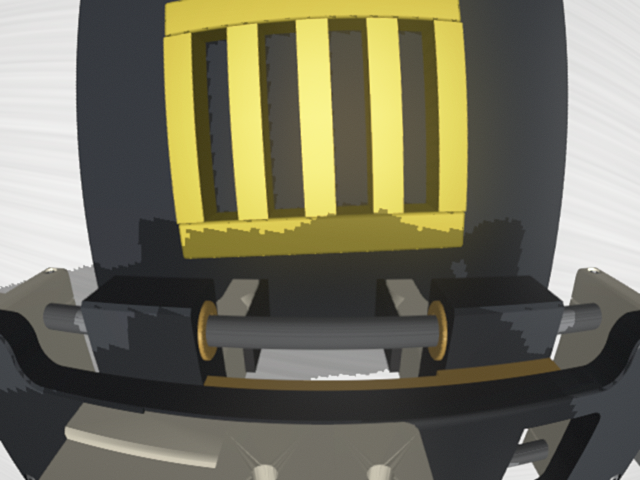

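```bash
python3 -m inch '[{"dp":[0.3,0,0],"delta_rot":[0,0,-0.03]},{"dp":[0.6,0,0],"delta_rot":[0,0,-0.03]},{"dp":[0.9,0,0],"delta_rot":[0,0,-0.03]},{"dp":[1.2,0,0],"delta_rot":[0,0,-0.03]},{"dp":[1.5,0,0],"delta_rot":[0,0,-0.03]},{"dp":[1.8,0,0],"delta_rot":[0,0,-0.03]},{"dp":[2.1,0,0],"delta_rot":[0,0,-0.03]},{"dp":[2.4,0,0],"delta_rot":[0,0,-0.03]},{"dp":[2.7,0,0],"delta_rot":[0,0,-0.03]},{"dp":[3.0,0,0],"delta_rot":[0,0,-0.03]},{"dp":[3.2,0,0],"delta_rot":[0,0,-0.03]},{"dp":[3.2,0,0],"delta_rot":[0,0,-0.03]}]'; python3 -c "
from h import *
goal(-24,2,36)
cv2.imwrite('pics/w3.png',cams.read_camera('wrist'));cv2.imwrite('pics/s3.png',cv2.resize(cams.read_camera('scene')[200:360,240:440],None,fx=4,fy=3.75,interpolation=2))"
```

```text
time: 4.6
position: [531.1, 1.4, 37.6]
ee_rot: [0.995, 0.099, 0.001, -0.001]
ft_force: [-0.1, -1.4, -0.2]
finger_gap: 50.1
t 4.6 now plate [-50.1   2.2] [531.1   1.4  37.6] dp [1.045 0.007 0.068] rot [-0.01  -0.018  0.003]
```

View pics/w3.png

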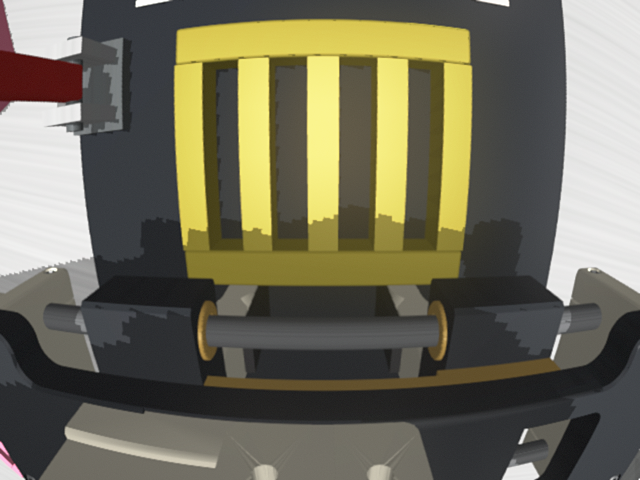

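View pics/s3.png

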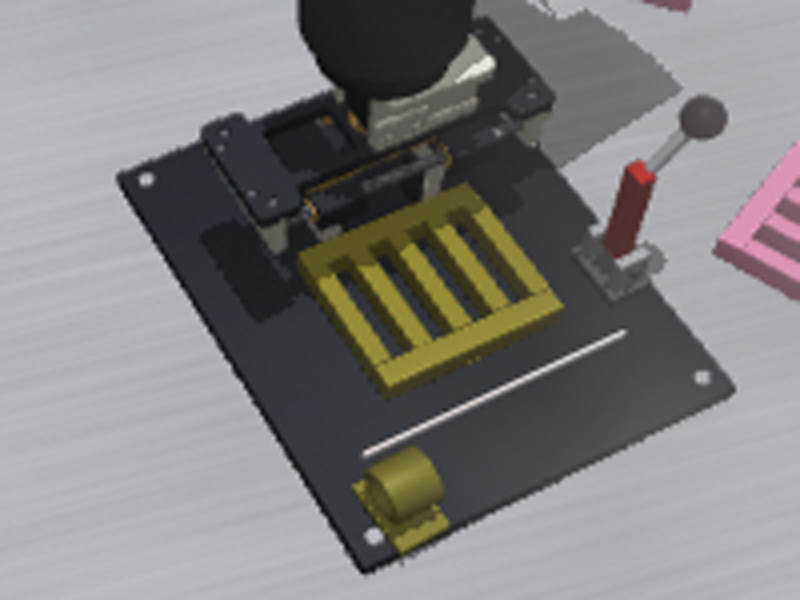

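```bash
python3 -m inch '[{"dp":[0.2,0,0.05],"delta_rot":[0,0,0]},{"dp":[0.4,0,0.05],"delta_rot":[0,0,0]},{"dp":[0.5,0,0.05],"delta_rot":[0,0,0]},{"dp":[0.5,0,0.05],"delta_rot":[0,0,0]},{"dp":[0.5,0,0.05],"delta_rot":[0,0,0]}]'
cat >> h.py <<'E'
def wcap(name):
    s=r.read_state(); im=cams.read_camera('wrist'); cv2.imwrite(f'pics/{name}.png',im)
    np.savez(f'pics/{name}.npz',p=s["position"],q=s["ee_rot"]); return im
def wun(name,uv,z):
    d=np.load(f'pics/{name}.npz'); c=cams.get_calibration('wrist');K=c["camera_matrix"];H=c["hand_eye"]
    u=(np.atleast_2d(uv)-[K[0,2],K[1,2]])/K[0,0]; th=np.linalg.norm(u,axis=1,keepdims=True)
    ray=np.c_[np.sin(th)*u/th,np.cos(th)]; R=Ro.from_quat(d['q'])
    w=R.apply(ray@H[:3,:3].T); o=R.apply(H[:3,3])+d['p']
    X=o+w*((z-o[2])/w[:,2])[:,None]; return np.array([w2p(x) for x in X])
E
python3 -c "
from h import *
goal(-24,2,36)
im=wcap('w4')
cv2.imwrite('pics/w4c.png',cv2.resize(im[0:80,120:520],None,fx=2,fy=5,interpolation=2))"
```

```text
time: 5.2
position: [543.0, 3.9, 36.5]
ee_rot: [0.995, 0.099, 0.001, -0.001]
ft_force: [-0.4, -0.1, 0.4]
finger_gap: 50.3
t 5.2 now plate [-38.    2.2] [543.    3.9  36.5] dp [0.56  0.007 0.022] rot [-0.011 -0.021  0.003]
```

View pics/w4c.png

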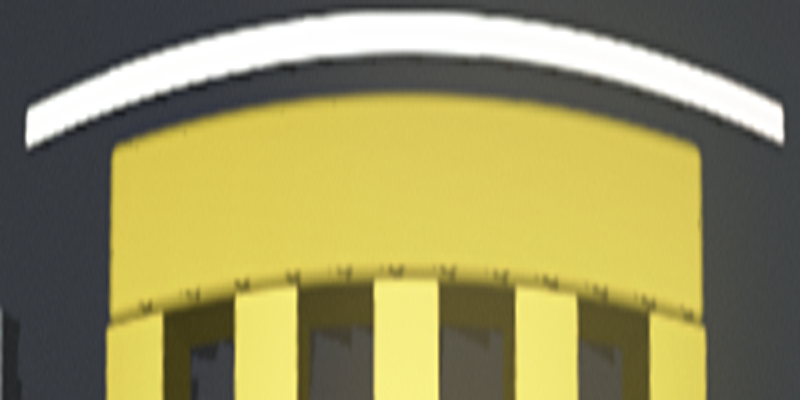

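Run:
```python
from h import *
im=cv2.imread('pics/w4.png')
g=im[:,:,0].astype(float) # blue: white high, yellow low, dark ~60
cols=np.arange(190,456,15);L=[];E=[]
f=im[:,:,1].astype(float)-im[:,:,0]
for x in cols:
    w=np.clip(g[:40,x]-120,0,None); w[np.argmax(w)+6:]=0; L.append((x,(w*np.arange(40)).sum()/w.sum()))
    y=np.argmax(f[:60,x]>60); a=f[y-1,x];b=f[y,x]; E.append((x,y-1+(60-a)/(b-a)))
l=wun('w4',L,12);e=wun('w4',E,32)
pl=np.polyfit(l[:,1],l[:,0],1);pe=np.polyfit(e[:,1],e[:,0],1)
print(L[:3],E[:3]);print(pl,pe);print(np.ptp(l[:,0]-np.polyval(pl,l[:,1])))
c=wun('w4',[(120+112/2,30),(120+700/2,30)],32);print(c, c[0]-c[1])
for y in(60,-60):print(y,np.polyval(pl,y)-np.polyval(pe,y))
```

```text
[(np.int64(190), np.float64(15.03448275862069)), (np.int64(205), np.float64(13.011777301927195)), (np.int64(220), np.float64(11.097909790979099))] [(np.int64(190), np.float64(27.083333333333332)), (np.int64(205), np.float64(25.173076923076923)), (np.int64(220), np.float64(23.49122807017544))]
[-8.84261152e-04  9.37909669e+01] [9.67367552e-04 8.09715583e+01]
0.41158718620395973
[[ 80.62754559  60.27381988]
 [ 80.54998726 -58.16661549]] [7.75583361e-02 1.18440435e+02]
60 12.708310852493724
-60 12.930506296944401
```

```bash
python3 -m inch '[{"dp":[0.15,0,0.01],"delta_rot":[0,0,0]},{"dp":[0.3,0,0.01],"delta_rot":[0,0,0]},{"dp":[0.4,0,0.01],"delta_rot":[0,0,0]},{"dp":[0.47,0,0.01],"delta_rot":[0,0,0]},{"dp":[0.47,0,0.01],"delta_rot":[0,0,0]},{"dp":[0.47,0,0.01],"delta_rot":[0,0,0]}]';
python3 -c "
from h import *
goal(-24,2,36)
im=wcap('w5')
cv2.imwrite('pics/w5c.png',cv2.resize(im[0:80,120:520],None,fx=2,fy=5,interpolation=2));cv2.imwrite('pics/s5.png',cv2.resize(cams.read_camera('scene')[240:340,310:430],None,fx=6,fy=6,interpolation=2))"
```

```text
time: 5.85
position: [554.8, 6.3, 36.3]
ee_rot: [0.995, 0.099, 0.002, -0.001]
ft_force: [-0.3, -0.3, 0.5]
finger_gap: 49.5
t 5.85 now plate [-26.    2.2] [554.8   6.3  36.3] dp [0.079 0.01  0.014] rot [-0.012 -0.025  0.003]
```

View pics/w5c.png

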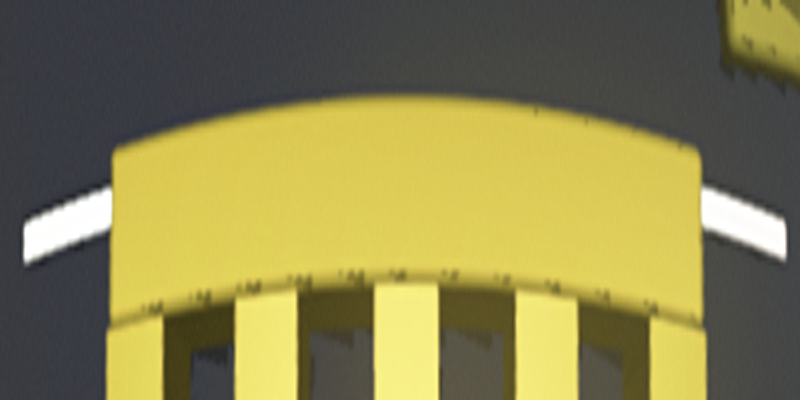

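View pics/s5.png

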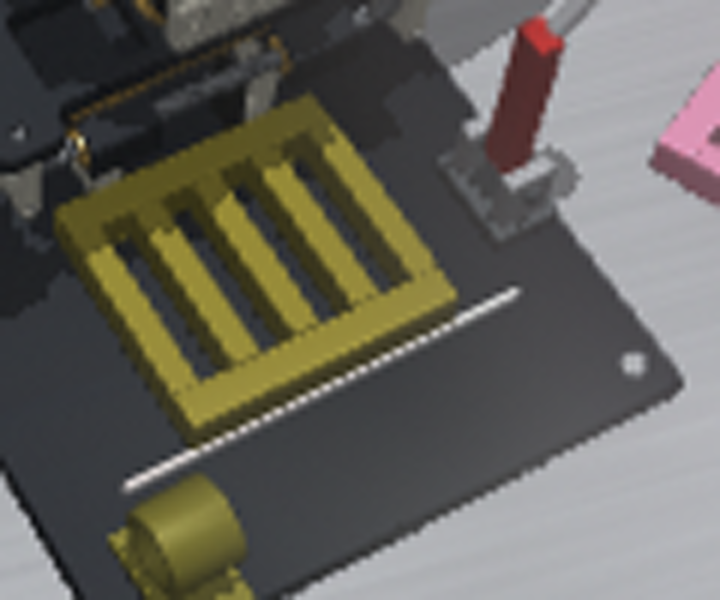

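```bash
python3 - <<'E'
from h import *
P=lambda u,v:(120+(u+.5)/2-.5,(v+.5)/5-.5)
print(wun('w5',[P(30,240),P(105,207),P(708,206),P(780,238)],12))
print(wun('w5',[P(116,150),P(400,97),P(698,150)],32))
E
python3 -m inch '[{"dp":[-0.4,0,0],"delta_rot":[0,0,0]},{"dp":[-0.8,0,0],"delta_rot":[0,0,0]},{"dp":[-0.8,0,-1],"delta_rot":[0,0,0]},{"dp":[-0.8,0,-2.8],"delta_rot":[0,0,0]},{"dp":[-0.4,0,-3.75],"delta_rot":[0,0,0]},{"dp":[1.04,0,-3.75],"delta_rot":[0,0,0]},{"dp":[1.04,0,-3.75],"delta_rot":[0,0,0]},{"dp":[1.04,0,-3.75],"delta_rot":[0,0,0]}]'
python3 -c "
from h import *
goal(0,2,130)
im=wcap('w6')
cv2.imwrite('pics/s6.png',cv2.resize(cams.read_camera('scene')[240:340,310:430],None,fx=6,fy=6,interpolation=2))"
```

```text
[[ 93.57308121  90.18779023]
 [ 93.77129841  70.21997359]
 [ 93.78121443 -68.02992   ]
 [ 93.52338125 -87.19517707]]
[[ 92.66303147  59.51752406]
 [ 92.66053954   2.38853448]
 [ 92.62048356 -57.49742633]]
time: 6.75
position: [579.1, 11.1, 129.8]
ee_rot: [0.995, 0.099, 0.001, -0.001]
ft_force: [-1.0, -0.6, -0.2]
finger_gap: 50.2
t 6.75 now plate [-1.1  2.2] [579.1  11.1 129.8] dp [ 0.046  0.007 -0.009] rot [-0.013 -0.019  0.001]
```

View pics/w6.png

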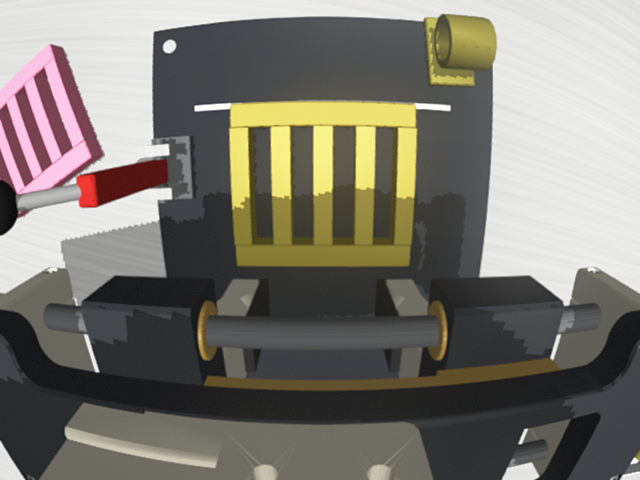

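View pics/s6.png

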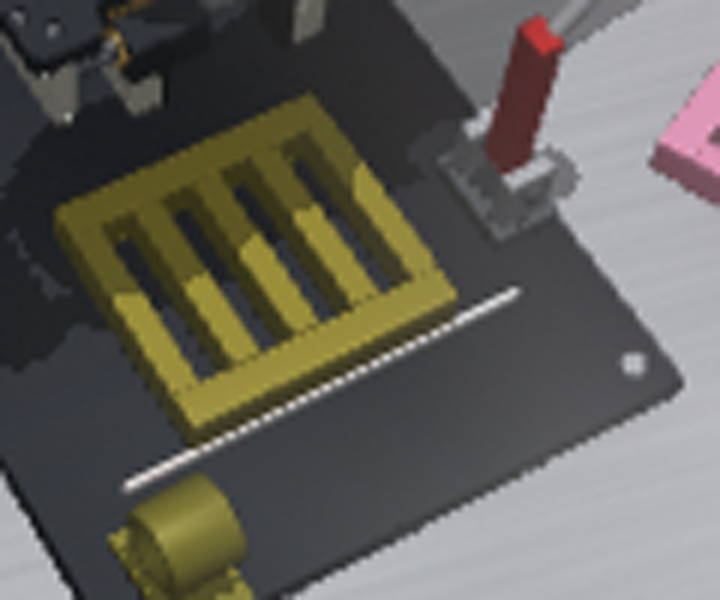

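```bash
python3 -m inch '[{"dp":[0,0,-0.4],"delta_rot":[0,0,0]},{"dp":[1.2,0,-0.4],"delta_rot":[0,0,0]},{"dp":[2,0,-0.4],"delta_rot":[0,0,0]},{"dp":[2,0,-0.4],"delta_rot":[0,0,0]},{"dp":[2,0,-0.4],"delta_rot":[0,0,0]}]'
python3 -c "
from h import *
goal(0,2,130)
im=wcap('w7')
cv2.imwrite('pics/w7c.png',cv2.resize(im[120:240,180:460],None,fx=2.8,fy=5,interpolation=2))"
```

```text
time: 7.35
position: [626.8, 20.5, 139.7]
ee_rot: [0.995, 0.099, 0.0, -0.001]
ft_force: [-0.3, -0.5, -0.4]
finger_gap: 49.9
t 7.35 now plate [47.4  2. ] [626.8  20.5 139.7] dp [-1.898  0.002  0.384] rot [-0.012 -0.007  0.001]
```

View pics/w7c.png

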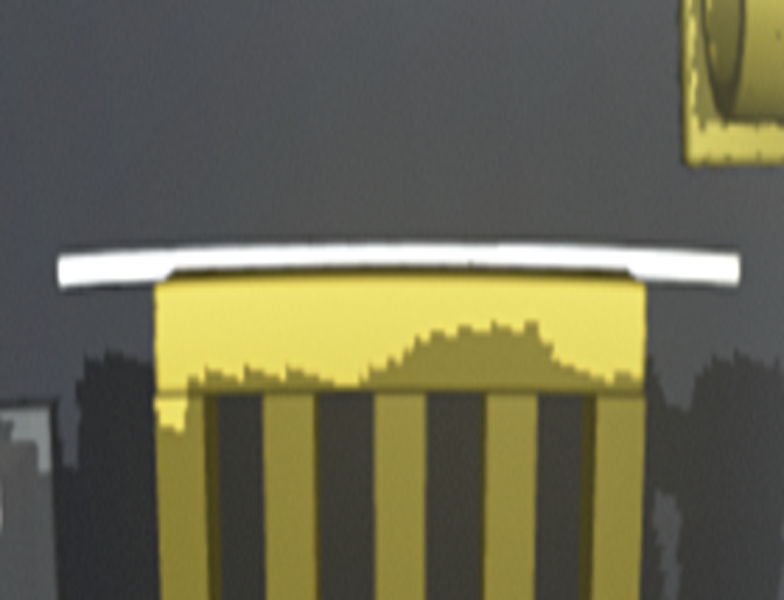

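View pics/w7.png

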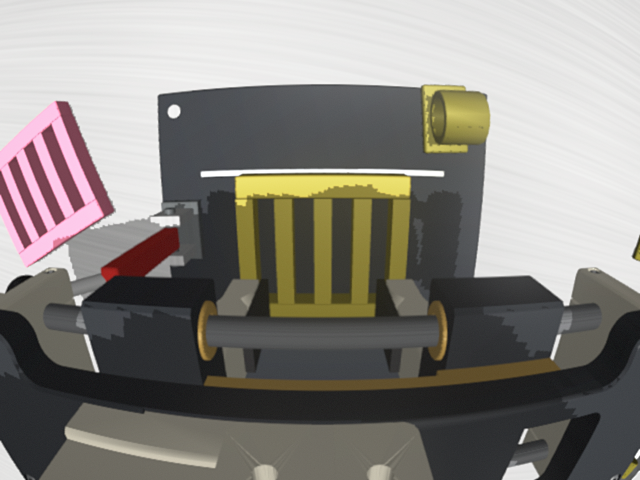

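The close crop shows the lower front edge on the line, parallel, with about 60% of the line's width showing, so it sits roughly 0.4 mm short of centre. Next I locate the ball.

Run:
```python
from h import *
uv={'top':(249.7,203.5),'scene':(415.6,231)}
f=lambda X:np.concatenate([proj(n,X)[0]-uv[n] for n in uv])
o=least_squares(f,[630,150,150]);print(o.x,o.fun,w2p(o.x))
for a in(1.55,1.65,1.75,1.0):
    b=a+np.arctan2(35,115);L=np.hypot(35,115);print(a,107-L*np.cos(b),38+L*np.sin(b))
goal(55,205,220)
```

```text
[605.40229942 161.56909257 154.38858423] [-0.69513797 -0.34484428 -0.61401701  0.01757704] [ 54.19200641 144.53293883]
1.55 139.60102654927186 153.70295185488428
1.65 150.98917820866154 149.870247163965
1.75 161.93780454027936 144.91977194277052
1.0 74.31671929344031 153.679743958293
t 7.4 now plate [47.1  2. ] [626.5  20.5 139.7] dp [ 0.319 -8.124 -3.196] rot [-0.013 -0.007  0.001]
```

```bash
python3 -m inch '[{"dp":[0,0,-2],"delta_rot":[0,0,0]},{"dp":[0,0,-3.2],"delta_rot":[0,0,0]},{"dp":[0.3,-1,-3.2],"delta_rot":[0,0,0]},{"dp":[0.3,-3,-3.2],"delta_rot":[0,0,0]},{"dp":[0.3,-5,-3.2],"delta_rot":[0,0,0]},{"dp":[0.3,-7,-3.2],"delta_rot":[0,0,0]},{"dp":[0.3,-8.1,-3.2],"delta_rot":[0,0,0]},{"dp":[0.3,-8.1,-3.2],"delta_rot":[0,0,0]},{"dp":[0.3,-8.1,-2],"delta_rot":[0,0,0]},{"dp":[0.3,-8.1,-0.8],"delta_rot":[0,0,0]},{"dp":[0.3,-8.1,-0.8],"delta_rot":[0,0,0]},{"dp":[0.3,-8.1,-0.8],"delta_rot":[0,0,0]}]' 1
python3 -c "
from h import *
goal(55,94,158)
im=wcap('w8')
cv2.imwrite('pics/s8.png',cv2.resize(cams.read_camera('scene')[160:340,300:500],None,fx=4,fy=3.3,interpolation=2))"
```

```text
time: 8.6
position: [593.8, 219.6, 160.7]
ee_rot: [0.995, 0.099, 0.0, -0.0]
ft_force: [0.6, -0.0, 1.0]
finger_gap: 0.6
t 8.6 now plate [ 54.3 203.7] [593.8 219.6 160.7] dp [0.03  4.389 0.102] rot [-0.006 -0.002 -0.   ]
```

View pics/s8.png

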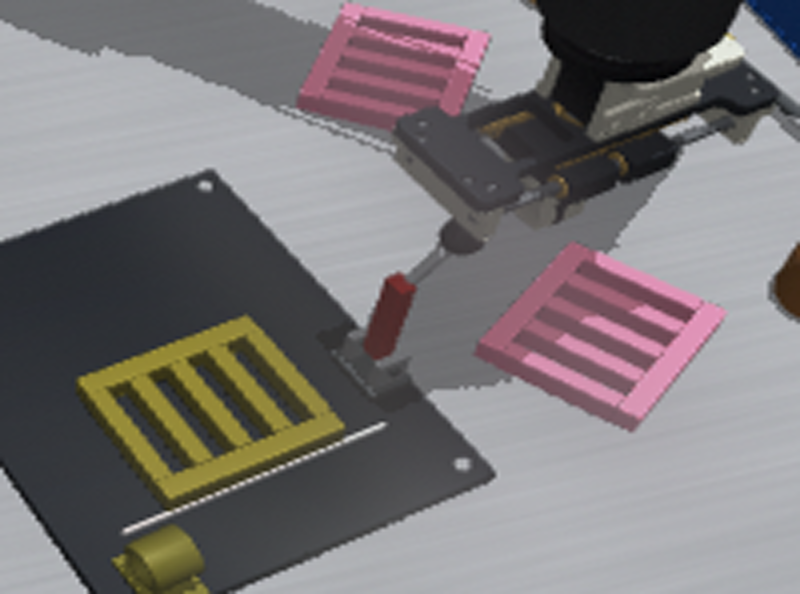

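View pics/w8.png

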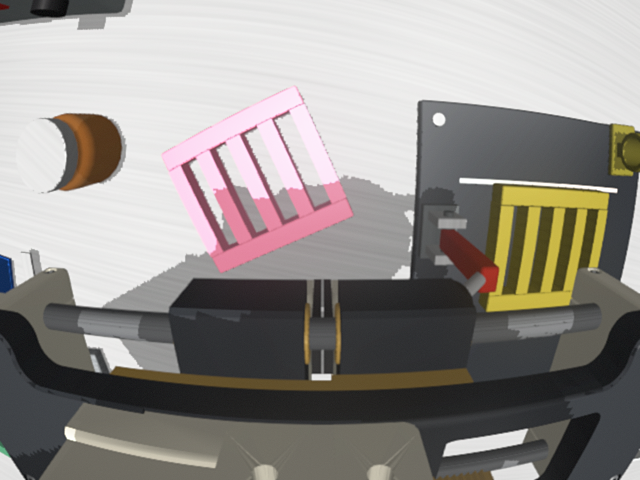

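```bash
python3 -m inch '[{"dp":[0.02,0.5,0.05],"delta_rot":[0,0,0]},{"dp":[0.02,0.9,0.05],"delta_rot":[0,0,0]},{"dp":[0.02,1.2,0.05],"delta_rot":[0,0,0]},{"dp":[0.02,1.5,0.05],"delta_rot":[0,0,0]},{"dp":[0.02,1.8,0.05],"delta_rot":[0,0,0]},{"dp":[0.02,2.1,0.05],"delta_rot":[0,0,0]},{"dp":[0.02,2.4,0.05],"delta_rot":[0,0,0]},{"dp":[0.02,2.7,0.05],"delta_rot":[0,0,0]},{"dp":[0.02,3.0,0.05],"delta_rot":[0,0,0]},{"dp":[0.02,3.2,0.05],"delta_rot":[0,0,0]},{"dp":[0.02,3.2,0.05],"delta_rot":[0,0,0]}]'
python3 -c "
from h import *
goal(55,94,158)
cv2.imwrite('pics/s9.png',cv2.resize(cams.read_camera('scene')[160:340,300:500],None,fx=4,fy=3.3,interpolation=2))"
```

```text
time: 9.8
position: [611.1, 141.3, 160.5]
ee_rot: [0.995, 0.098, 0.001, -0.001]
ft_force: [-0.3, 0.3, -0.4]
finger_gap: 0.4
t 9.8 now plate [ 55.8 123.5] [611.1 141.3 160.5] dp [-0.03   1.182  0.098] rot [-0.015 -0.021 -0.005]
```

View pics/s9.png

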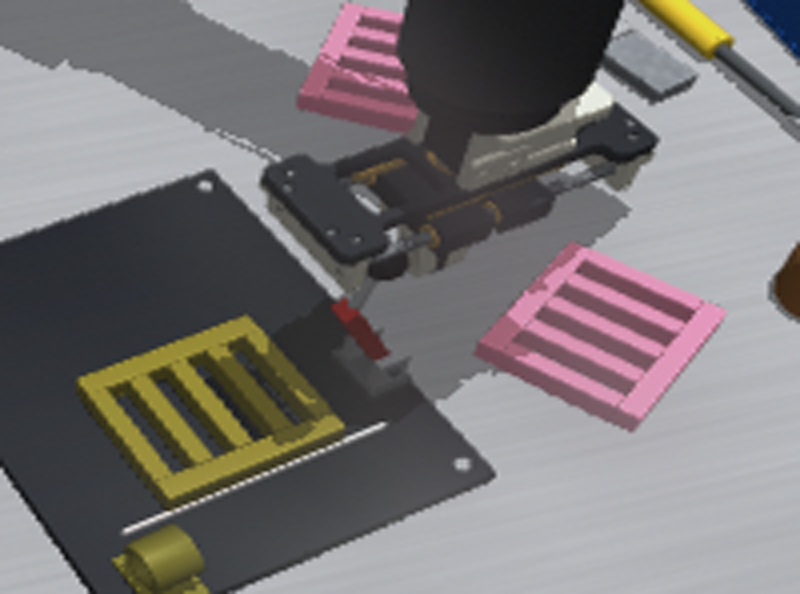

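The ball, at (388,262) in this crop, is moving inward with the finger. I keep pushing.

```bash
python3 -m inch '[{"dp":[0,0.25,0.1],"delta_rot":[0,0,0]},{"dp":[0,0.5,0.1],"delta_rot":[0,0,0]},{"dp":[0,0.75,0.1],"delta_rot":[0,0,0]},{"dp":[0,1.0,0.1],"delta_rot":[0,0,0]},{"dp":[0,1.25,0.1],"delta_rot":[0,0,0]},{"dp":[0,1.5,0.1],"delta_rot":[0,0,0]},{"dp":[0,1.5,0.1],"delta_rot":[0,0,0]},{"dp":[0,1.5,0.1],"delta_rot":[0,0,0]},{"dp":[0,1.5,0.1],"delta_rot":[0,0,0]},{"dp":[0,1.5,0.1],"delta_rot":[0,0,0]}]'
python3 -c "
from h import *
goal(55,94,158)
cv2.imwrite('pics/s10.png',cv2.resize(cams.read_camera('scene')[160:340,300:500],None,fx=4,fy=3.3,interpolation=2))"
```

```text
time: 10.85
position: [618.4, 105.1, 158.0]
ee_rot: [0.995, 0.099, 0.001, -0.001]
ft_force: [0.4, 0.5, -0.2]
finger_gap: 0.6
t 10.85 now plate [55.9 86.6] [618.4 105.1 158. ] dp [-0.034 -0.297  0.001] rot [-0.016 -0.023 -0.002]
```

View pics/s10.png

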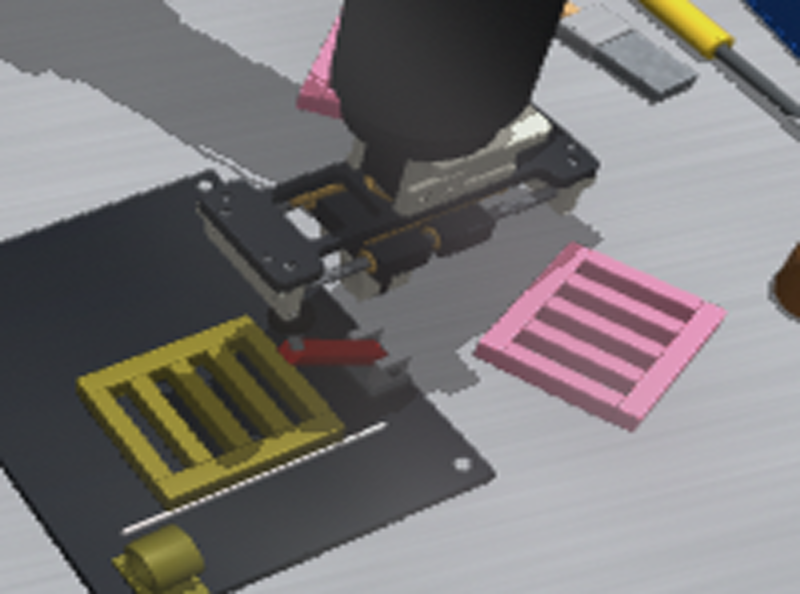

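The arm is tipped well inward and sinking. I back off outward and up, then wait.

```bash
python3 -m inch '[{"dp":[0,-1,0],"delta_rot":[0,0,0]},{"dp":[0,-2,-1],"delta_rot":[0,0,0]},{"dp":[0,-2,-3],"delta_rot":[0,0,0]},{"dp":[-3,-2,-3],"delta_rot":[0,0,0]},{"dp":[-4,0,-3],"delta_rot":[0,0,0]},{"dp":[-4,2,-3],"delta_rot":[0,0,0]},{"dp":[-4,3.4,-3],"delta_rot":[0,0,0]},{"dp":[-4,3.4,-3],"delta_rot":[0,0,0]},{"dp":[-4,3.4,-3],"delta_rot":[0,0,0]},{"dp":[-4,3.4,-3],"delta_rot":[0,0,0]},{"dp":[-4,3.4,-3],"delta_rot":[0,0,0]},{"dp":[-4,3.4,-3],"delta_rot":[0,0,0]}]'
python3 -c "
from h import *
goal(0,2,200)
im=wcap('w11')
cv2.imwrite('pics/s11.png',cv2.resize(cams.read_camera('scene')[160:340,300:500],None,fx=4,fy=3.3,interpolation=2))"
```

```text
time: 12.1
position: [536.9, 3.0, 232.3]
ee_rot: [0.995, 0.1, 0.001, -0.001]
ft_force: [0.4, -0.5, 0.1]
finger_gap: 0.3
t 12.1 now plate [-44.2   2.5] [536.9   3.  232.3] dp [1.762 0.025 1.298] rot [-0.015 -0.02   0.01 ]
```

View pics/s11.png

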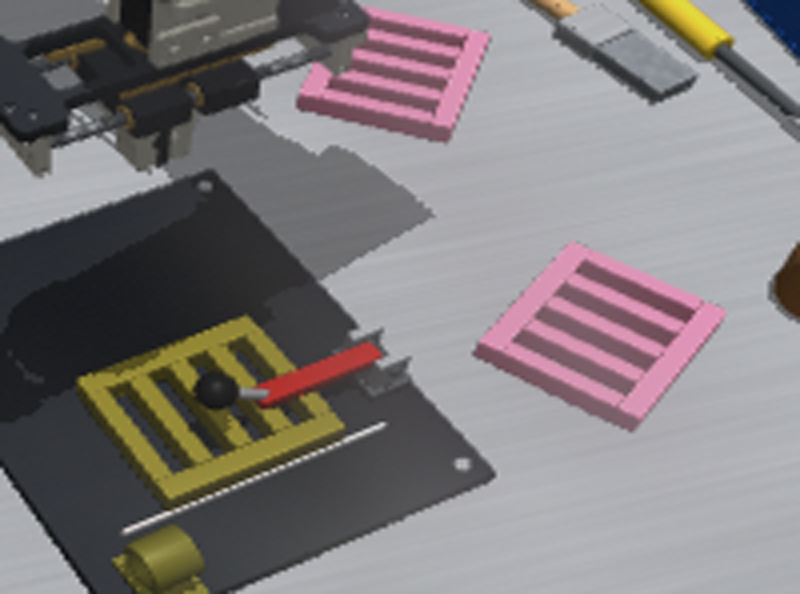

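View pics/w11.png

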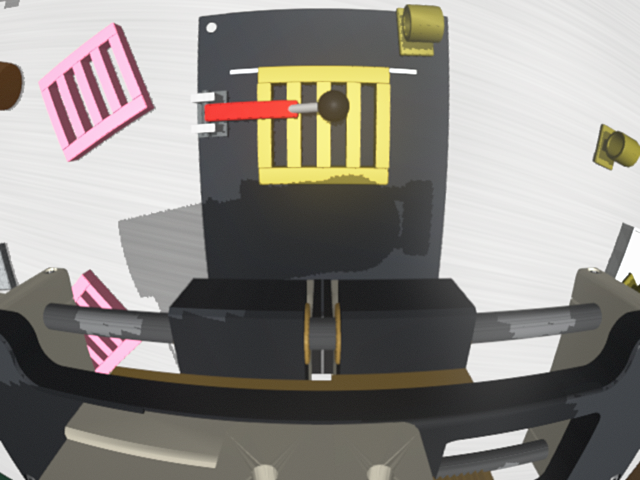

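The arm has come down onto the lattice. I take a closer look at the line and the arm from ahead and above, well clear of the ball.

```bash
python3 -m inch '[{"dp":[1,0,1],"delta_rot":[0,0,0]},{"dp":[2.5,0,2],"delta_rot":[0,0,0]},{"dp":[3.7,0,3],"delta_rot":[0,0,0]},{"dp":[3.7,0,3.3],"delta_rot":[0,0,0]},{"dp":[3.7,0,3.3],"delta_rot":[0,0,0]},{"dp":[3.7,0,3.3],"delta_rot":[0,0,0]},{"dp":[3.7,0,3.3],"delta_rot":[0,0,0]}]'
python3 -c "
from h import *
goal(0,2,200)
im=wcap('w12')
cv2.imwrite('pics/w12c.png',cv2.resize(im[120:280,180:460],None,fx=2.8,fy=3.7,interpolation=2))"
python3 -m inch '[{"dp":[-2,0,-2],"delta_rot":[0,0,0]},{"dp":[-4,0,-4],"delta_rot":[0,0,0]},{"dp":[-5,0,-5],"delta_rot":[0,0,0]},{"dp":[-5,0,-5],"delta_rot":[0,0,0]},{"dp":[-5,0,-5],"delta_rot":[0,0,0]},{"dp":[-5,0,-5],"delta_rot":[0,0,0]}]'
python3 - <<'E'
from h import *
a=cams.read_camera('scene');b=cams.read_camera('top');cv2.imwrite('pics/sf.png',a);cv2.imwrite('pics/tf.png',b)
cv2.imwrite('pics/sfc.png',cv2.resize(a[220:340,310:430],None,fx=5,fy=5,interpolation=2))
for z in (-.05,0,.05):
    t=np.arctan2(35,115)+z; X=np.r_[p2w(55,107-120.2*np.cos(t)),38+120.2*np.sin(t)]
    print(z,proj('scene',X),proj('top',X))
E
```

```text
time: 12.9
position: [627.8, 21.4, 151.7]
ee_rot: [0.995, 0.1, 0.002, -0.001]
ft_force: [-0.2, 0.1, -0.2]
finger_gap: 0.3
t 12.9 now plate [48.5  2.7] [627.8  21.4 151.7] dp [-1.932  0.021 -1.941] rot [-0.016 -0.036  0.011]
time: 13.55
position: [504.5, -3.7, 277.9]
ee_rot: [0.995, 0.1, 0.005, -0.002]
ft_force: [1.1, 0.0, -0.6]
finger_gap: 0.3
-0.05 [[352.44750596 280.38924072]] [[304.27278443 201.18472305]]
0 [[353.23940699 278.75195873]] [[303.73212169 200.80360945]]
0.05 [[354.14502091 277.06967053]] [[303.08974669 200.44296476]]
```

View pics/w12c.png

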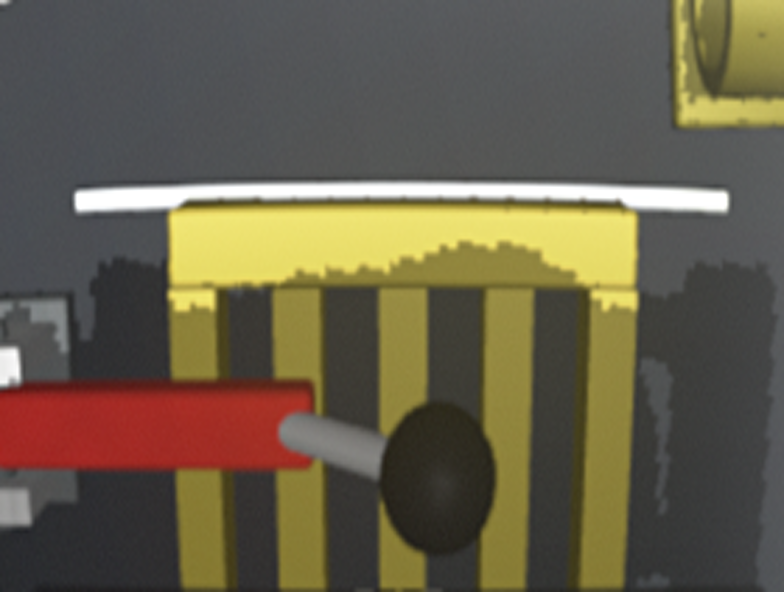

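View pics/sfc.png

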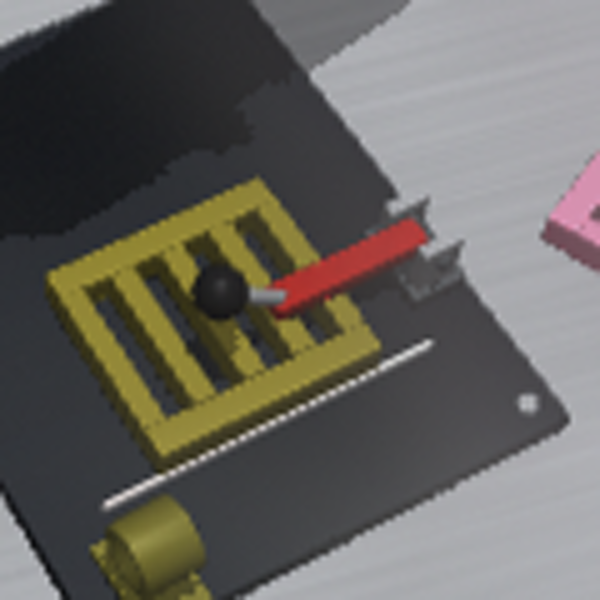

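View pics/tf.png

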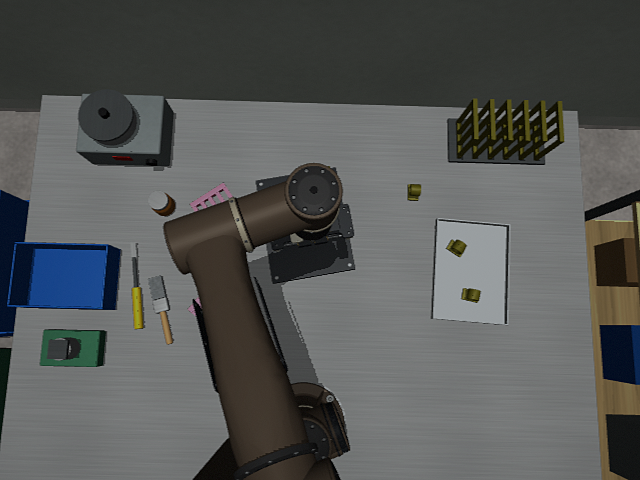

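The front edge still lies on the line, and the ball at (353.9,278.1) matches the level-arm prediction to within about 0.02 rad. It is unchanged from about 1.5 s earlier, and the bystanders sit at the same pixels as at the start. I hand in now.

```bash
python3 -c "
from h import *
print(r.read_state()['time']);print(r.sign_off())"
```

```text
13.65
the job is handed in; nothing more can be done
None
```

The lattice is on the line, the red hold-down arm lies flat on it, and I handed the job in at 13.65 s; no verdict was given.

I pushed the lattice about 92 mm along the plate from behind, with both fingertips on its back edge so that it squared itself to the line. I then tipped the arm over by pushing the ball inwards, and it sank onto the lattice by its own weight.

**Last checks:**
- **Front edge:** The close wrist view shows it parallel to the line and about 0.4 mm short of its centre by eye. My earlier wrist-camera measurement gave about 1.1 mm short at both ends. The two disagree by 0.7 mm, but both are inside the 3.5 mm limit. The edge looked unchanged after the arm came down.
- **Hold-down arm:** The ball in the scene view matches a level arm to about 0.02 rad, and it had stopped moving.
- **Other things on the bench:** By eye in the top view, those in sight showed no movement. The robot's arm hid the bracket on the plate, but the scene and wrist views showed nothing touching it.
- **Robot:** It ended about 240 mm above the plate, touching nothing.

No check failed.

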